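# Extend the magnet wand to its second stop and hold it ready

### The arm

A 7-joint arm with a two-finger parallel gripper is mounted at the origin on the work surface. World frame = base frame: x ahead of the robot, y to its left, z up, the work surface at z = 0. Lengths are in m, angles in rad, forces in N, time in s.
With the tool pointing down it reaches from about 0.4 to 0.9 m from the base axis. Payload 5.5 kg.
Tool frame: the origin (TCP) lies midway between the tips of the shut fingers; the grasp point (between the pads) lies 19 mm behind it (manip.grip_depth is the distance from the TCP to the grasp point, in m); z points along the fingers, y is the line along which they close (so a half turn about z gives the same grasp; the last joint's range is limited). The gripper opens to 92 mm and grips with 3 to 60 N. Pads are 19 mm wide; open, the fingers measure 130 mm over their backs; the gripper's body (75 mm by 190 mm) begins 47 mm behind the grasp point.
Start: joints at [-1.025, 0.501, -0.427, 1.55, 0.221, 1.138, -0.21], TCP at [0.181, 0.624, 0.227] pointing down, gripper open.
Joint ranges: [-2.88, 2.88], [-0.31, 2.03], [-1.54, 1.56], [0.2, 2.42], [-1.41, 4.55], [0.19, 2.02], [-2.57, 2.57]. Speed limits (rad/s): [2.57, 2.57, 3.14, 3.14, 3.14, 3.14, 3.14].

### API

Orientations are given as a unit quaternion [x, y, z, w].
In Python, from bench import manip, effector, viewer gives the robot as it stands. Calls block until the motion is done:
- manip.move_pose(position, orientation): joint-space move of the TCP to a pose.
- manip.servo_line(position, ori=None, vel=0.15): straight line of the TCP; ori=None keeps the orientation; vel is the mean speed in m/s.
- manip.movej(angles): joint-space move.
- effector.open_jaws() and effector.close(f_grip=None): open the fingers fully, or close them until they stop; f_grip is the grip in N (None keeps the last).
- manip.sleep(seconds).
- manip.solve_ik(position, orientation): joint angles nearest the present ones, or None.
- viewer.get_image(name): name is "scene" or "top" or "wrist"; returns the picture (400x640x3 uint8, red, green, blue); there is no depth.
- viewer.get_calibration(name): a dict with "vfov" (degrees; the focal length in pixels is half the picture's height over the tangent of half this angle, whatever the lens; pixels are square), "cx", "cy" (the principal point, pixels), "eye" and "attitude" of the camera in the world. Camera axes: x right, y down, z forward; pixel columns grow to the right and rows downward; lengths in m; the calibration is good to about 2 mm. A picture is of the moment at which its call begins: read the wrist's pose just before it. get_calibration takes no time and is no camera call; for the wrist camera it gives the pose at the moment of the call.
A pose or a line that the arm cannot do raises manip.PlanningError and nothing moves.
- manip.hand_in(): hands the job in; it is judged then, once.
Readings, each from a call of its own:
- manip.current_clock(): time.
- manip.current_q(): joint angles.
- manip.current_joint_velocities(): joint speeds.
- manip.current_tau(): joint torques, N m.
- manip.current_tool_pos(): TCP position.
- manip.current_tcp_rot(): TCP orientation.
- manip.current_force(): force on the tool from outside, world axes, zero at the start.
- manip.current_wrist_torque(): the same for the moment, N m.
- manip.current_finger_gap(): finger opening in m.
- manip.current_gripper_force(): force on a finger pad.
Only numpy, scipy, OpenCV 4.12 (cv2) and the standard library are available. Lean on these libraries where they do the work, as an engineer would, in place of code of your own. Each camera call takes 0.05 s, during which the arm holds its last target. There are 200 camera calls.

### The job

Get the telescopic magnet wand ready for finding dropped needles under the takht: while its magnet head still stands in the porcelain cup, squeeze the button on the handle fully in and pull the handle up, past the first stop, to the second and last stop. Then lift the extended wand out of the cup and finish while still holding it, at full length, upright and steady, with the head clear above the cup's rim. Leave the cup and everything else on the trolley where they stand.

Things in the scene. Friction and masses are not known exactly. Their poses are not given: they have to be found in the camera images.
- wand: Lower section of the wand: flat round steel magnet head, 48 mm across and 14 mm thick, with a 12 mm steel rod rising from its centre into the handle. Stands loose and upright, head down, in the cup. Origin: centre of the head's underside; z up the rod. About 0.2 kg (handle 0.1 kg more): its weight keeps it in the cup while the handle slides up it against about 0.4 N of friction.
- wand_grip (a point): Point on the centre line of the upright black handle, level with the middle of the button, 29 mm below the handle's top. Handle 26 mm thick (x) by 42 mm wide (y) by 104 mm tall; its button is in the broad -x face, the +x face is plain. z up. 135 mm above the head's underside when retracted, 215 mm at the second stop. Pinching the two broad faces here squeezes the button.
- wand_handle (a joint): How far the handle is pulled out up the rod, m: 0 retracted (the start), 0.040 first stop, 0.080 second and last stop, where it can go no farther. A spring pin locks it at each; it slides only with the button pressed over 4 mm, and then passes the first stop. Locked, a pull lifts the whole wand. With the button in, only friction and weight act between the sections.
- wand_button (a joint): How far the button is pressed into the handle, m: 0 out, 0.006 fully in. Steel push button 18 mm wide and 28 mm tall in the handle's broad -x face, standing 6.5 mm proud of it (0.5 mm fully in), so handle and button are 32.5 mm thick before squeezing. Spring force 2 N at first, 5 N fully in.
- cup: White porcelain tea cup without a handle, loose, 0.27 kg, 88 mm across the rim, 66 mm across the foot, 58 mm high, wall 4 mm, inner floor 8 mm above the trolley top. Origin: centre of the underside. The wand's head stands on its inner floor, within a few mm of its middle.
- hoop: Lilac plastic embroidery hoop, 150 mm outside diameter, 11 mm high, lying flat, with a clamp screw on one side; a bystander. Origin: centre of the underside.
- tape_dispenser: Black plastic push-top tape dispenser, 98 x 50 x 56 mm, a bystander. Origin: centre of the underside.
- tweezer_case: Flat bamboo tweezer case, 42 x 172 x 20 mm, a bystander. Origin: centre of the underside.
- drawers: Clear acrylic drawer unit, 160 deep x 200 wide x 104 mm high, with two sliding trays of thread that may stand a little open towards the robot, a bystander. Origin: centre of the underside.
Things that resemble listed ones, but are neither listed nor needed, are in the scene too. Leave any purple or turquoise look-alike of the wand alone.

How it is judged:
By the outcome, as a careful person would: the job done as asked, in the order asked, and still so for the second after the job is handed in, while the arm keeps its last pose, push and grip.
It also fails if it takes over 35 s, if anything falls off the work surface, if the arm or the gripper's body presses on something with over 40 N, if the wrist force passes 120 N, or if a joint passes its speed limit or range.

## Working session

There is one attempt and no reset: what is moved stays moved. The work goes in short steps, each a Python script; the robot and the scene stay as the last script left them, time stands still between calls to the robot, and variables do not carry over. Pictures are saved under pics/ and viewed, at most 10 in all, crops included, and the job is handed in when it is done.

```bash
ls; mkdir -p pics; python3 - <<'E'
from bench import manip, effector, viewer
import cv2
for n in ["scene","top"]:
    cv2.imwrite(f"pics/{n}0.png",viewer.get_image(n)[:,:,::-1]); print(n,viewer.get_calibration(n))
print(manip.current_clock(),manip.current_tcp_rot(),manip.grip_depth,manip.current_finger_gap())
E
```

```text
pics
scene {'vfov': 45.922790066579566, 'cx': 315.0703185583051, 'cy': 192.14032295295598, 'eye': array([1.07684872, 0.30783915, 0.99172118]), 'attitude': array([ 0.51553072,  0.81600446, -0.22347079, -0.13574095])}
top {'vfov': 45.712330965608416, 'cx': 317.6111970433609, 'cy': 197.68354053399977, 'eye': array([0.42107835, 0.0911474 , 1.29156694]), 'attitude': array([ 0.70615038, -0.70391401,  0.06192479, -0.04496693])}
0.1 [ 1.40905661e-01  9.90022638e-01 -8.63123531e-04 -1.63578166e-04] 0.0188 0.09209102516318443
```

View pics/scene0.png

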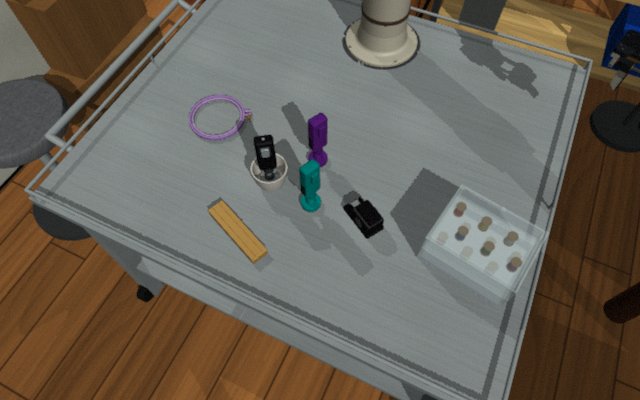

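View pics/top0.png

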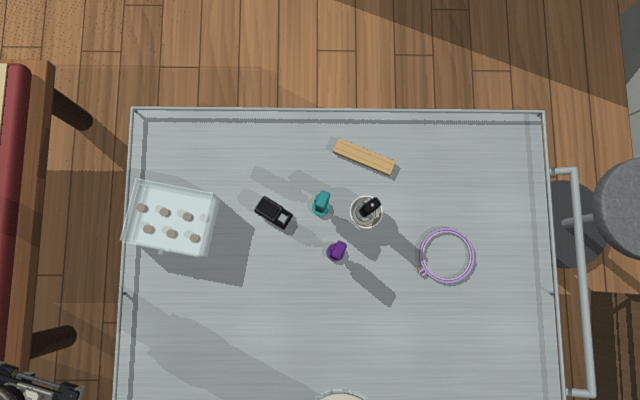

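The wand is the black handle in the white cup: scene (266,160), top (368,208). It could be mistaken for the purple wand, scene (318,138) / top (338,251), the turquoise wand, scene (311,187) / top (321,203), or the black tape dispenser, scene (365,215) / top (273,212). I choose the black one in the cup and check it in a close crop.

```bash
cat > h.py <<'E'
import numpy as np, cv2
from scipy.spatial.transform import Rotation as R
from bench import manip, effector, viewer
def ray(c,uv):
    f=200/np.tan(np.radians(c["vfov"])/2)
    d=np.array([(uv[0]-c["cx"])/f,(uv[1]-c["cy"])/f,1.]); return c["eye"],R.from_quat(c["attitude"]).apply(d)
def plane(c,uv,z):
    e,d=ray(c,uv); return e+d*(z-e[2])/d[2]
def proj(c,p):
    f=200/np.tan(np.radians(c["vfov"])/2)
    q=R.from_quat(c["attitude"]).inv().apply(np.asarray(p)-c["eye"]); return q[...,:2]/q[...,2:]*f+[c["cx"],c["cy"]]
E
python3 - <<'E'
from h import *
a=cv2.imread("pics/scene0.png")[120:200,225:305]; b=cv2.imread("pics/top0.png")[180:240,338:398]
cv2.imwrite("pics/crop.png",np.hstack([cv2.resize(a,(400,400),interpolation=2),cv2.resize(b,(400,400),interpolation=2)]))
T=viewer.get_calibration("top")
print(T["eye"],[plane(T,p,0.058) for p in [(366,212)]],[plane(T,p,.17) for p in [(370,206)]])
print(manip.current_clock())
E
```

```text
[0.42107835 0.0911474  1.29156694] [array([ 0.57187938, -0.06551398,  0.058     ])] [array([ 0.57268019, -0.0610875 ,  0.17      ])]
0.1
```

View pics/crop.png

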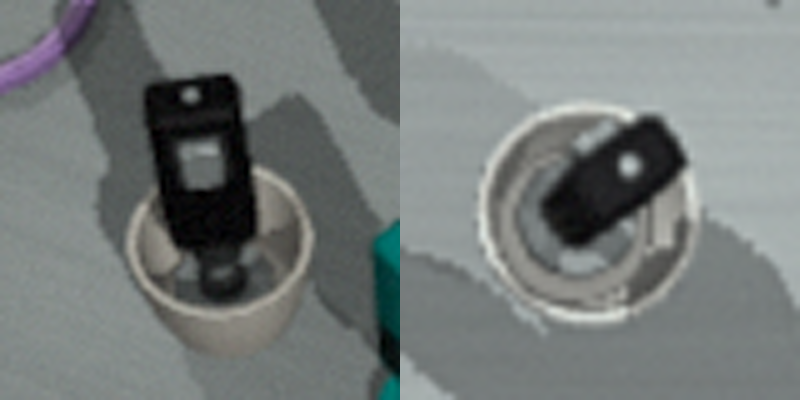

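The crop confirms the choice: a black handle with a steel button facing the scene camera, and a white dot on its top at scene (263,139), top (372.5,204.4). Next I'll triangulate the dot and check the look-alikes' heights, then hover for a wrist view.

```bash
cat >> h.py <<'E'
def tri(c1,u1,c2,u2):
    (e1,d1),(e2,d2)=ray(c1,u1),ray(c2,u2)
    s=np.linalg.lstsq(np.stack([d1,-d2],1),e2-e1,rcond=None)[0]
    a,b=e1+s[0]*d1,e2+s[1]*d2; return (a+b)/2,np.linalg.norm(a-b)
def down(yaw):  # tool z down, tool y along world angle yaw
    y=np.array([np.cos(yaw),np.sin(yaw),0]); z=np.array([0,0,-1.]); return R.from_matrix(np.stack([np.cross(y,z),y,z],1)).as_quat()
E
python3 - <<'E'
from h import *
T,S=viewer.get_calibration("top"),viewer.get_calibration("scene")
def dot(im,x0,y0,r=4):
    g=cv2.cvtColor(im,cv2.COLOR_BGR2GRAY)[y0-r:y0+r+1,x0-r:x0+r+1].astype(float); m=np.clip(g-90,0,None)
    yy,xx=np.mgrid[-r:r+1,-r:r+1]; return x0+(m*xx).sum()/m.sum(),y0+(m*yy).sum()/m.sum()
t=dot(cv2.imread("pics/top0.png"),372,204,3); s=dot(cv2.imread("pics/scene0.png"),263,139,3)
P,gap=tri(T,t,S,s); print(t,s,P,gap, "plane",plane(T,t,.172))
print("cup",plane(T,(338+190/6.667,180+213/6.667),.058))
for n,a,b in [("teal",(321,196),(311,163)),("purp",(340,246),(318,116))]: print(n,tri(T,a,S,b))
for yaw in (35,-145):
    q=down(np.radians(yaw)); print(yaw,[manip.solve_ik([P[0],P[1],z],q) for z in (.31,.124)])
E
```

```text
(np.float64(371.8875), np.float64(204.34166666666667)) (np.float64(262.5575221238938), np.float64(138.4867256637168)) [ 0.57618106 -0.06513866  0.17370744] 4.911511163474368e-05 plane [ 0.57642796 -0.06540029  0.172     ]
cup [ 0.5720214 -0.0668284  0.058    ]
teal (array([0.59395637, 0.05789888, 0.18162959]), np.float64(0.00290273736560579))
purp (array([0.47547339, 0.01537847, 0.18043308]), np.float64(0.007024392024188296))
35 [array([-0.07789688,  0.27371187,  0.17806794,  1.64889512, -0.05094074,
        1.22352106,  0.7218896 ]), array([-0.01233145,  0.46425724,  0.10013024,  1.83250393, -0.05973237,
        0.84772455,  0.72767643])]
-145 [array([-0.84881021,  0.60894267,  1.36265569,  1.67133301, -0.60795114,
        1.36951127, -1.92251044]), array([-0.71893705,  0.77065844,  1.13013463,  1.85500896, -0.80539392,
        1.06284926, -1.79174224])]
```

The dot is at z 0.174 (expected 0.172) with a ray gap under 0.1 mm, within 5 mm of the cup's centre. The look-alikes lie outside the gripper's footprint. Moving to hover.

```bash
python3 - <<'E'
from h import *
manip.servo_line([0.181,0.624,0.33],vel=.2)
manip.move_pose([0.5762,-0.0652,0.33],down(np.radians(35)))
c=viewer.get_calibration("wrist"); im=viewer.get_image("wrist")
np.save("c.npy",c,allow_pickle=True); cv2.imwrite("pics/w1.png",im[:,:,::-1])
print(c,proj(c,[.5762,-.0652,.172]),manip.current_tool_pos(),manip.current_clock())
E
```

```text
{'vfov': 60.135518515146124, 'cx': 320.22646508983183, 'cy': 203.99099043809645, 'eye': array([0.52983022, 0.00411068, 0.48829173]), 'attitude': array([0.94241792, 0.29768804, 0.04595825, 0.14532082])} [318.2251157  187.29318531] [ 0.57635135 -0.06397041  0.32986626] 3.6167
```

View pics/w1.png

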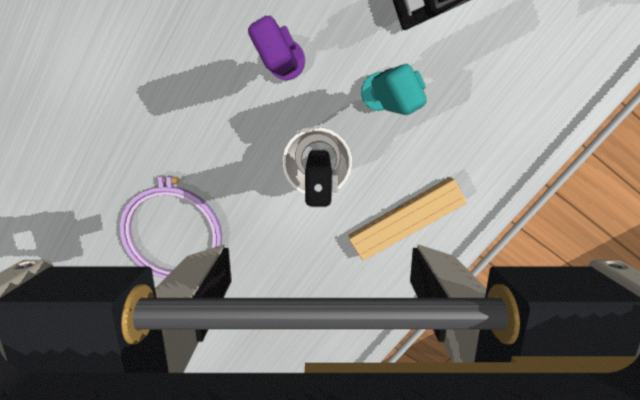

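The wrist view shows the handle's dot at (318,187), as predicted, with the broad faces running nearly parallel to the pads. I'll measure the yaw from its left and right edges.

```bash
python3 - <<'E'
from h import *
c=np.load("c.npy",allow_pickle=True).item(); g=cv2.cvtColor(cv2.imread("pics/w1.png"),cv2.COLOR_BGR2GRAY).astype(float)
rows=np.arange(178,204); L=[];Rr=[]
for v in rows:
    r=g[v,290:350]; d=r<60; i=np.where(d)[0]; a,b=i[0],i[-1]
    f=lambda k,s:(r[k+s]-60)/1
    L.append(290+a-(60-r[a])/(r[a-1]-r[a])); Rr.append(290+b+(60-r[b])/(r[b+1]-r[b]))
print(np.round(L,1),np.round(Rr,1))
for E in (L,Rr):
    p=np.polyfit(rows,E,1); w=[plane(c,(np.polyval(p,v),v),.172) for v in (180,203)]; d=w[1]-w[0]; print(w[0][:2],w[1][:2],np.degrees(np.arctan2(d[1],d[0]))+90)
col=g[170:225,314]; print(col.astype(int)[25:45])
E
```

```text
[305.1 305.  305.1 305.1 305.1 305.  305.1 305.  305.1 305.1 305.2 305.3
 305.4 305.5 305.5 305.5 305.4 305.4 305.4 305.4 305.4 305.4 305.4 305.6
 306.  306.5] [330.7 330.7 330.8 330.7 330.7 330.7 330.6 330.7 330.7 330.7 330.6 330.6
 330.5 330.4 330.3 330.3 330.3 330.3 330.2 330.2 330.2 330.2 330.1 329.8
 329.4 329.1]
[ 0.5619648  -0.06654269] [ 0.5753365  -0.08481973] 36.189666111950515
[ 0.58186169 -0.05257981] [ 0.59419605 -0.07158502] 32.983542663098014
[ 30  28  31  30  30  27  27  31  27  25  35  94 168 205 206 201 202 203
 205 207]
```

Yaw is 34.6° and the faces' centre agrees with the dot within 0.4 mm. Descending and squeezing.

```bash
python3 - <<'E'
from h import *
q=down(np.radians(34.6)); p=np.array([.5762,-.0652,.1242])
manip.servo_line(p+[0,0,.08],q,vel=.15)
manip.servo_line(p,vel=.06); manip.sleep(.3)
e=p-manip.current_tool_pos(); print("err",e,manip.current_force())
if np.linalg.norm(e[:2])>.0008: manip.servo_line(p+e,vel=.02); print(manip.current_tool_pos())
effector.close(f_grip=20); manip.sleep(.4)
print(manip.current_finger_gap(),manip.current_gripper_force(),manip.current_force(),manip.current_tool_pos(),manip.current_clock())
cv2.imwrite("pics/s2.png",cv2.resize(viewer.get_image("scene")[90:210,185:345,::-1],(800,600),interpolation=2))
E
```

```text
err [-1.26321877e-04 -5.13646071e-06 -1.99478667e-04] [-0.07625093 -0.57918908  1.17575376]
0.026142435691990845 19.995811879634857 [-2.66890392 -1.20873544  0.25501816] [ 0.57603681 -0.06529767  0.12414488] 7.825
```

View pics/s2.png

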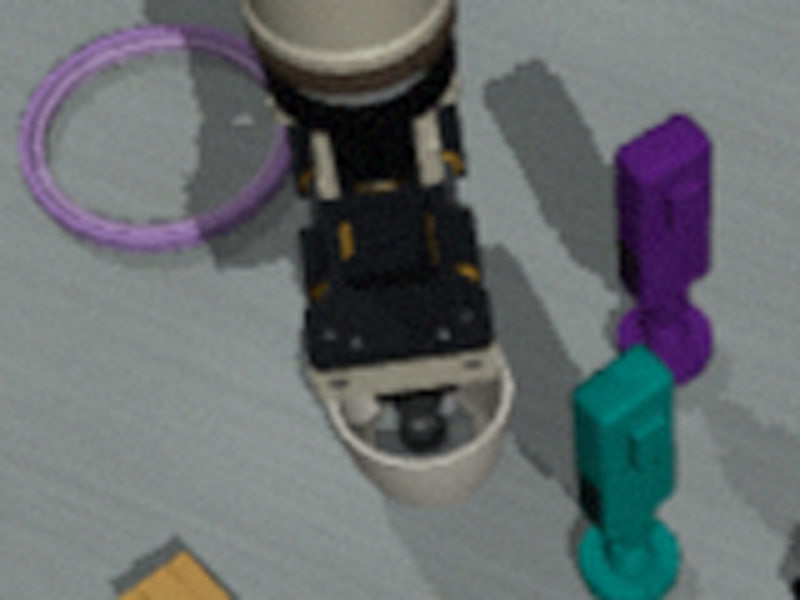

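The gap is 26.1 mm, so the button is fully in. The cup hasn't moved. There is about 2.9 N of sideways load, so I'll ease it off by about 1 mm before pulling.

```bash
python3 - <<'E'
from h import *
f=lambda:np.r_[manip.current_force(),manip.current_wrist_torque()].round(2)
p=manip.current_tool_pos(); print(f())
u=np.array([np.cos(np.radians(34.6)),np.sin(np.radians(34.6)),0])
manip.servo_line(p-.001*u,vel=.02); manip.sleep(.2); print(f(),manip.current_tool_pos()-p)
p=manip.current_tool_pos()
for h in (.01,.02):
    manip.servo_line(p+[0,0,h],vel=.03); manip.sleep(.15); print(h,f(),manip.current_finger_gap())
print(manip.current_clock())
cv2.imwrite("pics/s3.png",cv2.resize(viewer.get_image("scene")[90:210,185:345,::-1],(800,600),interpolation=2))
E
```

```text
[-0.38 -0.63 -0.47 -0.18  0.23 -0.03]
[ 0.7   0.4  -1.52  0.15 -0.23  0.  ] [-5.95158059e-04 -3.55382415e-04  1.94716829e-05]
0.01 [-1.37  0.34 -0.38 -0.11  0.16 -0.02] 0.02656220064894926
0.02 [-0.85 -1.16 -1.67 -0.17  0.03 -0.03] 0.02617309301915033
9.5917
```

View pics/s3.png

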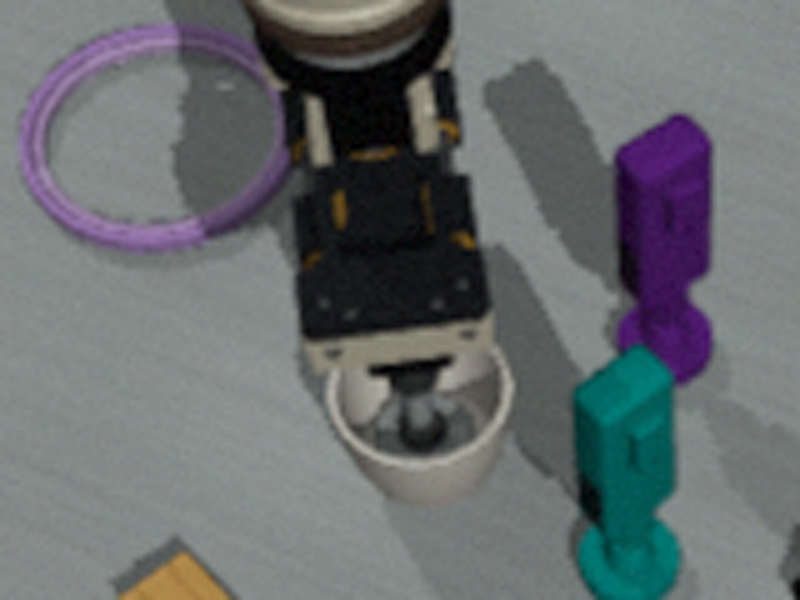

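The head (at (425,430)) and cup stay put while the handle has risen 20 mm, so it is sliding. Continuing to the second stop.

```bash
python3 - <<'E'
from h import *
def F():
    a=[]
    for _ in range(8): a.append(np.r_[manip.current_force()]); manip.sleep(.03)
    return np.mean(a,0).round(2)
p=manip.current_tool_pos(); print(p,F()); z0=.1242
for h in (.05,.078,.081,.083):
    p[2]=z0+h; manip.servo_line(p,vel=.04); manip.sleep(.1); print(h,F(),manip.current_tool_pos()[2]-z0,manip.current_finger_gap())
print(manip.current_clock())
cv2.imwrite("pics/s4.png",cv2.resize(viewer.get_image("scene")[90:210,185:345,::-1],(800,600),interpolation=2))
E
```

```text
[ 0.57558083 -0.06571867  0.14418476] [-0.04 -0.1  -0.45]
0.05 [-0.14  0.02 -1.15] 0.049790962413817 0.02658132384973639
0.078 [-0.38  0.34 -0.52] 0.07784420539394282 0.026240377848941572
0.081 [-0.12 -0.09 -2.56] 0.08091367327974777 0.026351173200987836
0.083 [ 0.09 -0.32 -2.95] 0.08297417652311981 0.026120541445862774
13.625
```

View pics/s4.png

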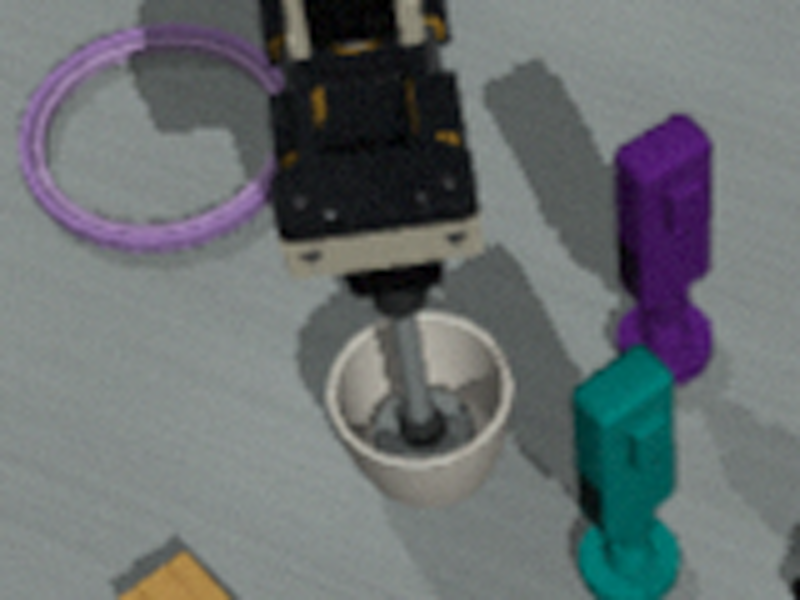

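The pull jumped to about 3 N (the whole wand's weight) at 80–81 mm, so it is at the second stop. The picture shows the long bare rod with the head still in the cup at (420,425). Lifting it out.

```bash
python3 - <<'E'
from h import *
p=manip.current_tool_pos(); p[2]=.1242+.080+.095
manip.servo_line(p,vel=.05); manip.sleep(1.)
print(manip.current_tool_pos(),manip.current_force(),manip.current_finger_gap(),manip.current_gripper_force(),np.abs(manip.current_joint_velocities()).max(),manip.current_clock(),R.from_quat(manip.current_tcp_rot()).apply([0,0,1]))
cv2.imwrite("pics/s5.png",cv2.resize(viewer.get_image("scene")[90:210,185:345,::-1],(800,600),interpolation=2))
E
```

```text
[ 0.57555842 -0.0657208   0.29919604] [-1.22451618 -0.49435852 -2.65547566] 0.026070396105375447 19.99400407075882 0.0013222771313936513 16.6667 [-1.23308919e-05 -2.10841697e-05 -1.00000000e+00]
```

View pics/s5.png

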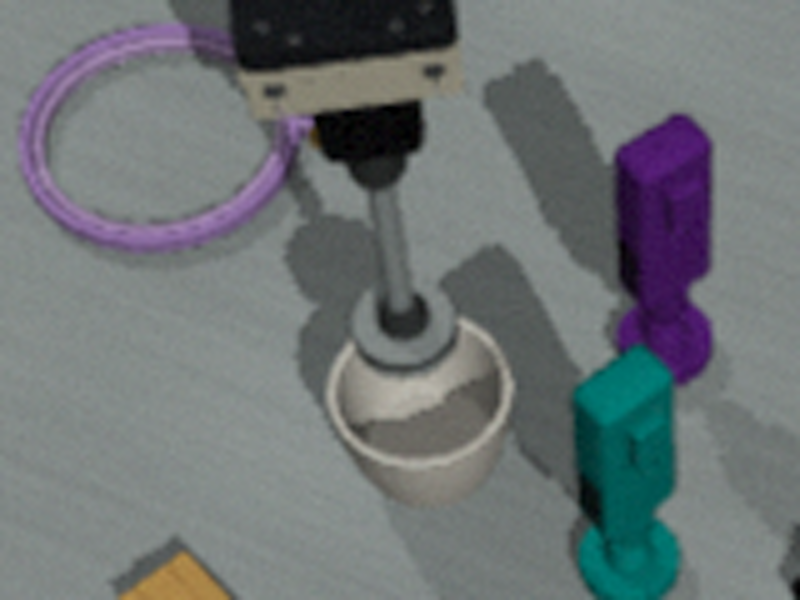

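The head hangs above the cup at crop (403,325), and the cup and bystanders are where they were. One numeric check of head height, then hand in.

```bash
python3 - <<'E'
from h import *
p=proj(viewer.get_calibration("scene"),np.array([.5756,-.0657,.117])); print((p-[185,90])*5)
if np.linalg.norm((p-[185,90])*5-[403,325])<25: print(manip.hand_in())
E
```

```text
[400.44079655 316.77288045]
the job is handed in; nothing more can be done
None
```

The job is handed in: the wand is extended to its second stop and held upright and steady, with its head about 45 mm above the cup's rim; in the scene view the cup and nearby items showed no sign of having moved.

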